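Purge a wide tube rack at the sampler's air bay

ROBOT

A 6-joint arm with a two-finger parallel gripper is mounted at the origin on the work surface. World frame = base frame: x ahead of the robot, y to its left, z up, the work surface at z = 0. Lengths are in m, angles in degrees, forces in N, time in s.
With the tool pointing down it reaches from about 0.275 to 0.725 m from the base axis. Payload 15.9 kg.
Tool frame: the origin (TCP) lies on the centre line of the jaws, within the pads' length; the fingertips stand 22 mm ahead of it and the grasp point (between the pads) lies 3 mm ahead of it; z points along the fingers, y is the line along which they close (so a half turn about z gives the same grasp; the last joint's range is limited). The gripper opens to 85 mm and grips with 20 to 120 N. Pads are 22 mm wide; open, the fingers measure 114 mm over their backs; the gripper's body (76 mm by 85 mm) begins 54 mm behind the grasp point. The pads swing forward as they close: fully open they stand 13 mm farther back than shut.
Start: joints at [-75.974, 12.198, -1.971, 75.831, 0, 90], TCP at [0.121, -0.485, 0.253] pointing down, gripper open.
Joint ranges: [-170.91, 170.91], [-42.67, 98.43], [-65.05, 77.54], [-120.47, 116.71], [-90, 82.35], [-180, 180]. Speed limits (degrees/s): [108.29, 108.29, 136.94, 147.25, 180, 180].

INTERFACE

Orientations are given as [roll, pitch, yaw] about the fixed x, y, z axes, in that order (R = Rz(yaw) Ry(pitch) Rx(roll)).
In Python, from rig import robot gives the robot as it stands.
- The arm moves only by the shell command python3 -m pendant 'ROWS' [FORCE]. ROWS is a JSON object of lists of equal length, an entry for each row: "dr": the turn, a rotation vector about the tool's x, y, z in rad, a list of three; "dp": the shift along the tool's x, y, z in m, a list of three; "grip": the opening, from 0 (shut) to 1 (fully open). In form: {"dr": [[wx, wy, wz], ...], "dp": [[x, y, z], ...], "grip": [grip, ...]}. A call has 1 to 20 rows; each row is the pose to reach, as a shift and turn from the pose commanded when the call began, along the tool's axes at that moment; what a row does not reach only later rows make up. A row lasts 1/12 s, in which the tool goes at most 41.7 mm and 7.16 degrees, less where a joint would pass 70% of its speed; a pose out of reach is approached as far as the arm can. A call with a gripper value outside its range is refused whole. The fingers move at their own pace and stop on an object; FORCE is the grip in N (left out, the last holds). Time passes only in rows, so rows that repeat a pose let the fingers close. It gives the time, the measured TCP pose, the force, the opening and the grip force at its end, in the units of the state.
- robot.observe(): the state, without advancing time (a new reading comes with each control period).
- robot.grab_frame(name): name is "scene" or "top" or "wrist"; returns (picture, depth): 400x640x3 uint8, blue, green, red; 400x640 float32, m along the optical axis (not along the pixel's ray), 0 where there is no reading.
- robot.camera_model(name): a dict with "intrinsics" (3x3 intrinsics, pixels), "k1" (the pictures are not rectified: a ray, as slopes to the right and down, at radius r is drawn at 1 + k1 r^2 times it, then the intrinsics apply), "R" (3x3) and "t" (3): a world point X has camera coordinates R X + t; the wrist camera has in their place "mount" (4x4, takes a point from camera to tool coordinates, whose origin is the TCP and whose axes are the flange's). Camera axes: x right, y down, z forward; pixel columns grow to the right and rows downward; lengths in m; the calibration is good to about 2 mm. A picture is of the moment at which its call begins: read the wrist's pose just before it. camera_model takes no time and is no camera call.
- robot.close_job(): hands the job in; it is judged then, once.
The state is a dict: "t": time; "joints": joint angles; "dq": joint speeds; "effort": joint torques, N m; "tool_pos": TCP position; "tcp_rot": TCP orientation; "force": force on the tool from outside, world axes, zero at the start; "wrist_torque": the same for the moment, N m; "width": finger opening in m; "gripper_force": force on a finger pad.
Only numpy, scipy, OpenCV 4.12 (cv2) and the standard library are available. Lean on these libraries where they do the work, as an engineer would, in place of code of your own. Each camera call takes 0.05 s, during which the arm holds its last target. There are 200 camera calls.

TASK

Lift the blue divider panel out of the purge bay and lean it against the front of the grey housing on the left, standing on its bottom edge in the gap behind the black kerb so that it cannot slide, then set the wide white tube rack down flat in the emptied bay. After that push the valve lever all the way over to the side marked by the blue disc (never to the orange side), hold it there for two seconds and let it go, so that it springs back to the middle. Leave everything else on the bench where it is.

Things in the scene. Friction and masses are not known exactly. Their poses are not given: they have to be found in the camera images.
- bay: Purge bay: open aluminium tray fixed to the table, outside 106 (x) x 136 (y) x 45 mm tall, inside 94 (x) x 124 (y) mm, walls and floor 6 mm thick. Origin: centre of its underside, on the table; z up. The middle of each short end wall (facing +y and -y) has a 13 mm wide slit, open at the top, that holds the divider panel.
- panel_center (a point): Blue rigid divider panel, 8 mm thick (its x), 150 wide (its y), 200 tall (its z), 240 g. This point is its centre. At the start it stands upright in the bay's slits on the bay floor, faces parallel to the bay's long walls, splitting the bay so that the rack does not fit. It can be gripped across its thickness at the top edge.
- panel_foot (a point): Middle of the panel's bottom edge (mid-thickness), same axes as the panel.
- panel_top (a point): Middle of the panel's top edge (mid-thickness), same axes as the panel.
- stand: Grey box housing, fixed, 240 mm wide (its y), 110 tall, 70 deep; its front face is the low wall to lean the panel on. Origin: bottom middle of that face, at table level; its x points level into the housing, z up. Parallel to the face, 50 mm before it, runs a black kerb 12 mm tall, 10 thick; the panel's foot stands on the table in that 50 mm gap (x -50 to 0 mm), leaning some 10 to 21 degrees.
- rack_center (a point): Wide white tube rack: block 80 (x) x 110 (y) x 45 mm tall, two rows of short clear tubes up to 55 mm, grey upright grip fin in the middle; 95 mm tall in all, 400 g. This point is its centre, 47.5 mm above its underside. z up; it starts standing on the table. Its long side goes along the bay's long side, either way round.
- rack_grip (a point): Point to grip the rack's fin: 80 mm above the rack's underside. The fin is 14 mm thick (rack's x), 60 mm long (rack's y), and stands from 45 to 95 mm above the underside. Same axes as the rack.
- valve: Hand valve: grey block fixed to the table, 80 (x) x 140 (y) x 40 mm tall, with a black lever in the middle and a coloured disc near each end (52 mm either side of the middle along y). Origin: centre of its underside. The lever swings in the valve's y-z plane.
- lever (a joint): Angle of the valve lever (rad): 0 upright in the middle, positive leaning to the valve's +y, negative to -y; stops at +0.5 and -0.5. Spring-centred, 1.1 N m/rad (5 N at the ball when fully over); returns to 0 by itself when let go. The pivot lies 50 mm above the valve's underside, on its z axis.
- lever_ball (a point): Centre of the black ball knob, 30 mm across, at the top of the lever, 105 mm from the pivot (155 mm above the table when upright); the steel stem below it is 10 mm thick.
- disc_blue_c (a point): Top centre of the blue disc (28 mm across) on the valve block: it marks the side to push the lever to (purge air). It may be at either end of the block.
- disc_orange_c (a point): Top centre of the orange disc (28 mm across) at the other end of the valve block: the wrong side.
- amber: Amber glass reagent bottle, 56 mm across, 120 mm tall; a bystander, not part of the job. Origin: centre of its underside.
- jar: White jar with red lid, 60 mm across, 65 mm tall; a bystander, not part of the job. Origin: centre of its underside.
- dish: Low glass disc (closed dish), 84 mm across, 22 mm tall; a bystander, not part of the job. Origin: centre of its underside.
- beaker: Open glass beaker, 70 mm across, 85 mm tall; a bystander, not part of the job. Origin: centre of its underside.
- tips: Blue pipette-tip box with clear lid, 85 x 120 x 57 mm; a bystander, not part of the job. Origin: centre of its underside.
- spatula: Steel lab spatula lying flat, 140 mm long; a bystander, not part of the job. Origin: on its underside, mid-length.
- spare: Narrow green tube rack, 40 x 130 x 50 mm (clear tubes to 75 mm); a bystander, not part of the job. Origin: centre of its underside.

How it is judged (in metres and radians):
On the way, in this order (a step that is already met when the one before it is completed fails the run):
1. the panel has been lifted out and leans on the housing, its foot behind the kerb, released (x of panel_foot in the frame of stand between -0.052 and -0.008 m and y of panel_foot in the frame of stand between -0.08 and 0.08 m and z of panel_foot in the frame of stand below 0.012 m and x of panel_top in the frame of stand between 0 and 0.08 m and angle between panel_center's own z axis and vertical between 0.1 and 0.52 rad and angle between the y axis of panel_center and the y axis of stand, either way round below 0.2 rad and contact force between the fingers and panel below 0.3 N), for 0.3 s.
2. the rack stands flat in the bay, released, the panel still leaning (x of rack_center in the frame of bay between -0.012 and 0.012 m and y of rack_center in the frame of bay between -0.012 and 0.012 m and z of rack_center in the frame of bay between 0.045 and 0.0575 m and angle between rack_center's own z axis and vertical below 0.06 rad and x of panel_foot in the frame of stand between -0.052 and -0.008 m and y of panel_foot in the frame of stand between -0.08 and 0.08 m and z of panel_foot in the frame of stand below 0.012 m and x of panel_top in the frame of stand between 0 and 0.08 m and angle between panel_center's own z axis and vertical between 0.1 and 0.52 rad and angle between the y axis of panel_center and the y axis of stand, either way round below 0.2 rad and contact force between the fingers and rack below 0.3 N), for 0.3 s.
3. the lever is held fully over to the blue side for at least 1.5 s, with the rack in the bay (((y of disc_blue_c in the frame of valve above 0 m and value of joint lever above 0.4 rad) or (y of disc_blue_c in the frame of valve below 0 m and value of joint lever below -0.4 rad)) and x of rack_center in the frame of bay between -0.012 and 0.012 m and y of rack_center in the frame of bay between -0.012 and 0.012 m and z of rack_center in the frame of bay between 0.045 and 0.0575 m and angle between rack_center's own z axis and vertical below 0.06 rad), for 1.5 s.
4. the lever, let go, is back in the middle (value of joint lever between -0.06 and 0.06 rad and contact force between the fingers and lever below 0.3 N), for 0.2 s.
At the end, for the whole second after the job is handed in: The panel rests on the housing front, 6 to 30 degrees from vertical, foot on the table between kerb and face, within 80 mm of the middle and 11 degrees of parallel; the rack stands flat on the bay floor within 12 mm of centre; the lever is within 0.06 rad of the middle; panel and rack at rest (x of panel_foot in the frame of stand between -0.052 and -0.008 m and y of panel_foot in the frame of stand between -0.08 and 0.08 m and z of panel_foot in the frame of stand below 0.012 m and x of panel_top in the frame of stand between 0 and 0.08 m and angle between panel_center's own z axis and vertical between 0.1 and 0.52 rad and angle between the y axis of panel_center and the y axis of stand, either way round below 0.2 rad and x of rack_center in the frame of bay between -0.012 and 0.012 m and y of rack_center in the frame of bay between -0.012 and 0.012 m and z of rack_center in the frame of bay between 0.045 and 0.0575 m and angle between rack_center's own z axis and vertical below 0.06 rad and value of joint lever between -0.06 and 0.06 rad and linear speed of each of panel, rack below 0.02 m/s); the robot touches nothing.
It fails at once if the lever is pushed to the orange side (more than 0.25 rad) ((y of disc_blue_c in the frame of valve above 0 m and value of joint lever below -0.25 rad) or (y of disc_blue_c in the frame of valve below 0 m and value of joint lever above 0.25 rad)).
It fails at once if the tube rack is tipped by more than 40 degrees (angle between rack_center's own z axis and vertical above 0.7 rad).
It fails at once if a bystander is moved by more than 30 mm (distance of any of amber, jar, dish, beaker, tips, spatula, spare from where it was at the start of the episode above 0.03 m).
It also fails if it takes over 64 s, if anything falls off the work surface, if the arm or the gripper's body presses on something with over 40 N, if the wrist force passes 120 N, or if a joint passes its speed limit or range.

## Working session

There is one attempt and no reset: what is moved stays moved. The work goes in short steps, Python scripts to look and compute and a shell command to move; the robot and the scene stay as the last step left them, time stands still between calls to the robot, and variables do not carry over. Pictures are saved under pics/ and viewed, at most 15 in all, crops included, and the job is handed in when it is done.

```bash
ls; mkdir -p pics
python3 - <<'E'
from rig import robot
import cv2,json
for n in("scene","top"):
    im,d=robot.grab_frame(n); cv2.imwrite(f"pics/{n}0.png",im)
    m=robot.camera_model(n); print(n,{k:(v.tolist() if hasattr(v,'tolist') else v) for k,v in m.items()}, (d>0).mean())
print(robot.camera_model("wrist")); print(robot.observe())
E
```

```text
pics
scene {'intrinsics': [[408.5480483189073, 0.0, 321.4902477741699], [0.0, 408.5480483189073, 192.31776592106297], [0.0, 0.0, 1.0]], 'k1': -0.007601938127107105, 'R': [[-0.7295063354381321, 0.6838801247973287, 0.011334966379209778], [0.5465923629210672, 0.5928613211740743, -0.5913985480639058], [-0.4111657759979449, -0.4252333815246888, -0.8062997432004346]], 't': [0.4150757193716233, -0.16633630185852105, 1.390885549556665]} 0.9960234375
top {'intrinsics': [[402.2788732034246, 0.0, 320.8084823750016], [0.0, 402.2788732034246, 196.5772707960522], [0.0, 0.0, 1.0]], 'k1': 0.01376055638537394, 'R': [[0.02635879133600325, -0.9996430904753243, -0.004348078224614232], [-0.9945160075874342, -0.025782735584933148, -0.10135660411688811], [0.10120832362832217, 0.006995870975064156, -0.9948406570992385]], 't': [-0.03524200836060129, 0.5218093788588378, 1.0764583489405384]} 0.99626171875
{'intrinsics': array([[322.47468553,   0.        , 316.37300028],
       [  0.        , 322.47468553, 200.34230026],
       [  0.        ,   0.        ,   1.        ]]), 'k1': 0.01775445282026188, 'mount': ar
[... 310 characters left out ...]
,
         1.00000000e+00]])}
{'t': 0.1, 'joints': array([-7.59735011e+01,  1.22226589e+01, -2.00288924e+00,  7.58321062e+01,
        1.69362859e-03,  9.00011662e+01]), 'dq': array([-0.0625879 , -0.1155253 ,  0.11386636,  0.09751434,  0.13509018,
       -0.06531006]), 'effort': array([ 1.08360123e-04, -6.87246466e+01,  4.87807846e+01,  1.22684956e-02,
        7.63763751e-05,  2.19495419e-06]), 'tool_pos': array([ 0.12112628, -0.48481976,  0.25287191]), 'tcp_rot': array([-1.79942346e+02, -1.69245420e-03,  1.40253309e+01]), 'force': array([-0.23157919,  0.04167389, -0.84686743]), 'wrist_torque': array([ 0.02035222, -0.01200482,  0.00200439]), 'gripper_force': 0.0, 'width': 0.08507059296399214}
```

View pics/scene0.png

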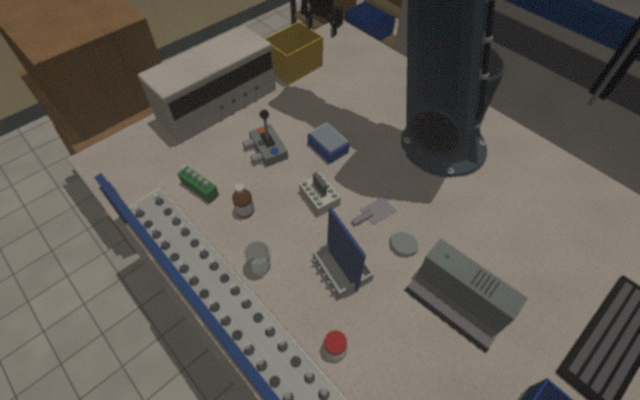

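View pics/top0.png

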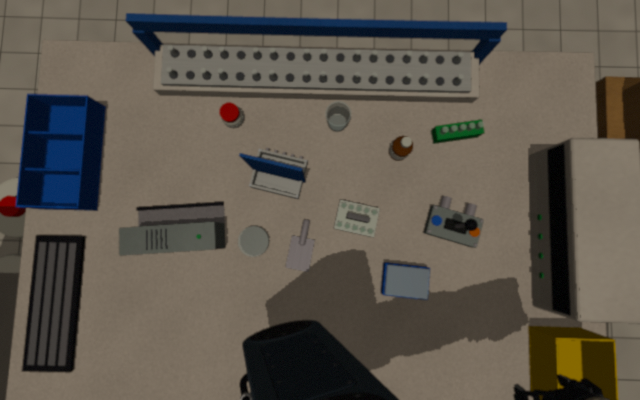

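The scene view shows the panel in the bay at (345,250), the rack at (320,190), the housing and kerb at (465,290), and the valve at (268,140). In the top view these are at the panel (275,168), rack (357,217), housing (172,237), kerb (180,212) and valve (454,226), with the blue disc at (436,220) and orange at (474,232).

```bash
cat > h.py <<'E'
import numpy as np, cv2
from scipy.spatial.transform import Rotation as Ro
from rig import robot
def cam(n,st=None):
    m=robot.camera_model(n); K=np.array(m["intrinsics"])
    if "mount" in m:
        M=np.array(m["mount"]); R0=Ro.from_euler('xyz',st["tcp_rot"],degrees=True).as_matrix()
        return K,m["k1"],R0@M[:3,:3],R0@M[:3,3]+st["tool_pos"]
    R=np.array(m["R"]);return K,m["k1"],R.T,-R.T@np.array(m["t"])
def rays(c,px):
    K,k1,R,o=c
    px=np.array(px,float).reshape(-1,1,2)
    s=cv2.undistortPoints(px,K,np.array([k1,0,0,0.])).reshape(-1,2)
    return o,np.c_[s,np.ones(len(s))]@R.T
def plane(c,px,z):
    o,d=rays(c,px); return o+d*((z-o[2])/d[:,2])[:,None]
def tri(c1,p1,c2,p2):
    o1,d1=rays(c1,p1);o2,d2=rays(c2,p2);out=[]
    for a,b in zip(d1,d2):
        t=np.linalg.lstsq(np.c_[a,-b],o2-o1,rcond=None)[0]
        P=o1+a*t[0];Q=o2+b*t[1];out.append(np.r_[(P+Q)/2,np.linalg.norm(P-Q)])
    return np.array(out)
def proj(c,X):
    K,k1,R,o=c; q=(np.atleast_2d(X)-o)@R; s=q[:,:2]/q[:,2:]; s=s*(1+k1*(s**2).sum(1))[:,None]
    return s*K[0,0]+K[:2,2]
E
python3 - <<'E'
from h import *
c=cam("top")
for n,p,z in [("panel top a",(241,154),.206),("panel top b",(304,178),.206),("bay c",(279,174),.03),("rack",(357,217),.06),("kerb",[(138,206),(223,203)],.012),("kerb2",[(138,222)],.0),("house top front",[(122,230),(223,222)],.11),("valve",(454,226),.04),("blue",(436,220),.04),("orange",(474,232),.04),("dish",(254,240),.02),("beaker",(338,117),.05),("jar",(231,113),.06),("tips",(406,281),.05),("spat",(303,233),0),("amber",(402,147),.06)]:
    print(n,plane(c,p,z).round(3).tolist())
im=cv2.imread("pics/top0.png")[100:300,110:490]
cv2.imwrite("pics/topc.png",cv2.convertScaleAbs(cv2.resize(im,(798,420),interpolation=cv2.INTER_CUBIC),alpha=1.6,beta=20))
im=cv2.imread("pics/scene0.png")[100:350,240:540]
cv2.imwrite("pics/scenec.png",cv2.convertScaleAbs(cv2.resize(im,(720,600),interpolation=cv2.INTER_CUBIC),alpha=1.6,beta=20))
E
```

```text
panel top a [[0.599, 0.165, 0.206]]
panel top b [[0.546, 0.017, 0.206]]
bay c [[0.582, 0.095, 0.03]]
rack [[0.467, -0.119, 0.06]]
kerb [[0.485, 0.484, 0.012], [0.499, 0.249, 0.012]]
kerb2 [[0.441, 0.486, 0.0]]
house top front [[0.417, 0.474, 0.11], [0.443, 0.222, 0.11]]
valve [[0.451, -0.381, 0.04]]
blue [[0.466, -0.333, 0.04]]
orange [[0.437, -0.434, 0.04]]
dish [[0.399, 0.158, 0.02]]
beaker [[0.74, -0.063, 0.05]]
jar [[0.741, 0.228, 0.06]]
tips [[0.304, -0.251, 0.05]]
spat [[0.422, 0.025, 0.0]]
amber [[0.659, -0.236, 0.06]]
```

View pics/topc.png

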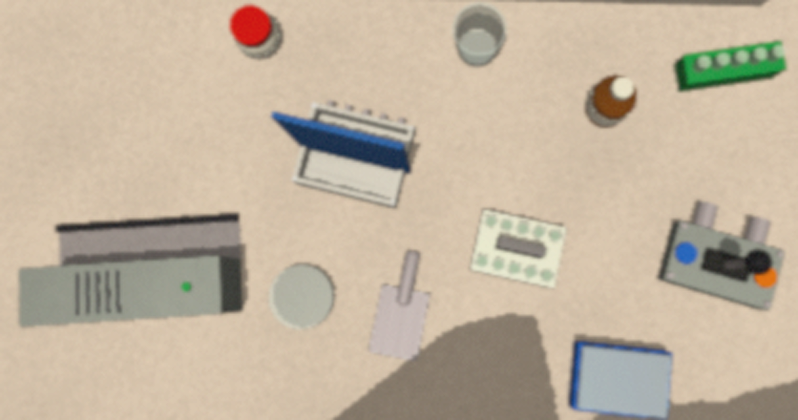

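View pics/scenec.png

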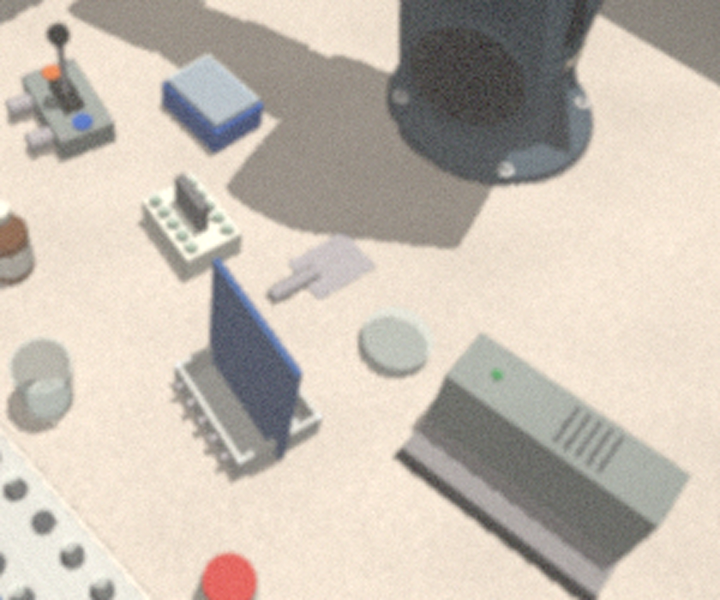

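The crops show the panel's top-left corner at topc (274,114). The bay's near wall runs from (297,180) to (397,205), and the rack fin lies from (497,240) to (547,250). The housing and kerb are at lower left. The lever base is at (722,262), with blue left at (685,252) and orange right at (766,276). Next I'll move the wrist camera over the panel.

```bash
python3 -m pendant '{"dr":[[0,0,-1.08],[0,0,-1.08],[0,0,-1.08],[0,0,-1.08],[0,0,-1.08],[0,0,-1.08],[0,0,-1.08],[0,0,-1.08],[0,0,-1.08],[0,0,-1.08],[0,0,-1.08],[0,0,-1.08],[0,0,-1.08],[0,0,-1.08],[0,0,-1.08],[0,0,-1.08],[0,0,-1.08],[0,0,-1.08],[0,0,-1.08],[0,0,-1.08]],"dp":[[0.57,-0.45,-0.12],[0.57,-0.45,-0.12],[0.57,-0.45,-0.12],[0.57,-0.45,-0.12],[0.57,-0.45,-0.12],[0.57,-0.45,-0.12],[0.57,-0.45,-0.12],[0.57,-0.45,-0.12],[0.57,-0.45,-0.12],[0.57,-0.45,-0.12],[0.57,-0.45,-0.12],[0.57,-0.45,-0.12],[0.57,-0.45,-0.12],[0.57,-0.45,-0.12],[0.57,-0.45,-0.12],[0.57,-0.45,-0.12],[0.57,-0.45,-0.12],[0.57,-0.45,-0.12],[0.57,-0.45,-0.12],[0.57,-0.45,-0.12]],"grip":[1,1,1,1,1,1,1,1,1,1,1,1,1,1,1,1,1,1,1,1]}' 60
python3 - <<'E'
from h import *
import pickle
st=robot.observe(); im,d=robot.grab_frame("wrist"); im2,_=robot.grab_frame("top")
print(st["t"],st["tool_pos"],st["tcp_rot"])
pickle.dump((st,im),open("w1.pkl","wb")); cv2.imwrite("pics/top1.png",im2)
cv2.imwrite("pics/w1.png",cv2.convertScaleAbs(cv2.resize(im,None,fx=1.25,fy=1.25),alpha=1.5,beta=15))
E
```

```text
t: 1.77
tool_pos: [0.5656, 0.0908, 0.3722]
tcp_rot: [-179.9, 0.0, 76.0]
force: [0.2, -0.9, -0.3]
width: 0.0852
gripper_force: 0.0
1.7667 [0.56564484 0.09078039 0.37216663] [-1.79914224e+02  4.11641917e-02  7.60223326e+01]
```

View pics/w1.png

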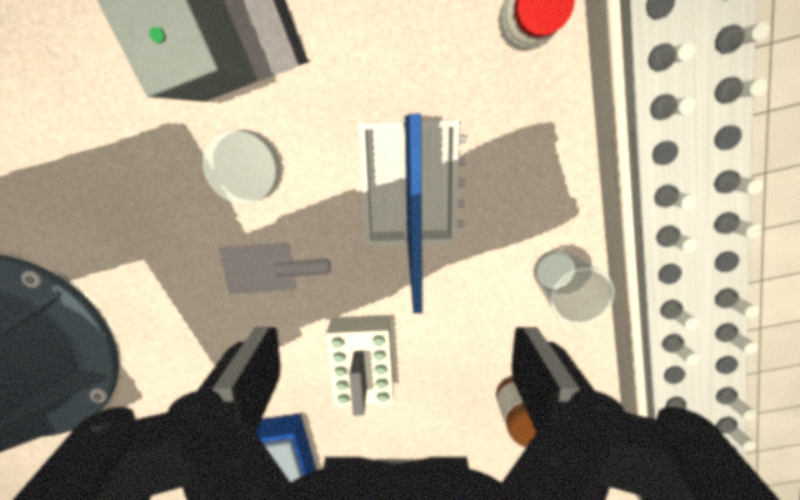

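The wrist view (1.25x) shows the panel's top edge from (414,115) to (417,312). The bay's outer corners are about (360,124), (458,122), (369,241) and (453,240). The rack is at (361,368) with its fin top at about (358,380), the kerb end is at (300,62), and the housing's front-top corner is at (215,70). The panel is clear between the fingers.

Run:
```python
from h import *
import pickle
st,im=pickle.load(open("w1.pkl","rb")); w=cam("wrist",st); t=cam("top"); s=cam("scene")
hsv=cv2.cvtColor(im,cv2.COLOR_BGR2HSV)
m=cv2.inRange(hsv,(100,120,25),(125,255,255)); m[300:]=0
n,l,sta,ce=cv2.connectedComponentsWithStats(m); i=1+np.argmax(sta[1:,4]); m=(l==i)
r=np.where(m.any(1))[0]; print("rows",r.min(),r.max())
for y in np.linspace(r.min()+1,r.max()-1,6).astype(int):
    x=np.where(m[y])[0]; print(y,x.min(),x.max(), im[y,x.min():x.max()+1].sum(1))
ytop,ybot=r.min()-.3,r.max()+.3
fx=np.polyfit(r,[np.where(m[y])[0].mean() for y in r],1)
pts=[(np.polyval(fx,ytop),ytop),(np.polyval(fx,ybot),ybot)]
for z in(.206,): P=plane(w,pts,z);print("panel top",P,np.linalg.norm(P[0]-P[1]),"ang",np.degrees(np.arctan2(P[0][0]-P[1][0],P[0][1]-P[1][1])),P.mean(0))
sc=lambda x,y:(240+(x+.5)/2.4-.5,100+(y+.5)/2.4-.5)
print("tri wrist-scene",tri(w,pts[:],s,[sc(298,374),sc(216,262)]))
v=lambda *p:[((a+.5)/1.25-.5,(b+.5)/1.25-.5) for a,b in p]
B=plane(w,v((360,124),(458,122),(369,241),(453,240)),.045); print("bay",B,B.mean(0))
print("kerb/housing",plane(w,v((307,62)),.012),plane(w,v((217,70),),.11))
```

```text
rows 92 248
93 327 335 [152 201 222 222 230 223 217 221 213]
123 326 336 [ 96 135 171 199 234 234 221 222 232 224 209]
154 326 336 [ 76  97 133 179 209 216 217 198 187 187 191]
185 327 336 [ 64  85 110 119 112 117 131 116 133 133]
216 329 336 [114 121 112 113 126 120 111 136]
247 332 336 [122 129 103 117 144]
panel top [[0.59473967 0.16780945 0.206     ]
 [0.563699   0.02519925 0.206     ]] 0.14594927503891722 ang 12.27952560739928 [0.57921934 0.09650435 0.206     ]
tri wrist-scene [[0.59584922 0.16658075 0.19573767 0.00278439]
 [0.56274087 0.01869196 0.19067577 0.00208188]]
bay [[0.54447716 0.17187364 0.045     ]
 [0.64543619 0.1486958  0.045     ]
 [0.51974477 0.04474452 0.045     ]
 [0.61453124 0.02239024 0.045     ]] [0.58104734 0.09692605 0.045     ]
kerb/housing [[0.50309228 0.24746627 0.012     ]] [[0.44189307 0.24395017 0.11      ]]
```

```bash
python3 -m pendant '{"dr":[[0,0,-0.025],[0,0,-0.025],[0,0,-0.025],[0,0,-0.025],[0,0,-0.025],[0,0,-0.025],[0,0,-0.025],[0,0,-0.025],[0,0,-0.025],[0,0,-0.025],[0,0,-0.025],[0,0,-0.025],[0,0,-0.025],[0,0,-0.025],[0,0,-0.025],[0,0,-0.025]],"dp":[[0.009,0.0126,0.03],[0.009,0.0126,0.07],[0.009,0.0126,0.11],[0.009,0.0126,0.145],[0.009,0.0126,0.17],[0.009,0.0126,0.182],[0.009,0.0126,0.182],[0.009,0.0126,0.182],[0.009,0.0126,0.182],[0.009,0.0126,0.182],[0.009,0.0126,0.182],[0.009,0.0126,0.182],[0.009,0.0126,0.182],[0.009,0.0126,0.182],[0.009,0.0126,0.182],[0.009,0.0126,0.182]],"grip":[0.5,0.5,0.5,0.5,0.5,0.5,0.5,0,0,0,0,0,0,0,0,0]}' 80
python3 - <<'E'
from h import *
st=robot.observe(); print(st["t"],st["tool_pos"],st["tcp_rot"],st["width"],st["gripper_force"],st["force"],st["wrist_torque"])
E
```

```text
t: 3.2
tool_pos: [0.5804, 0.0952, 0.1931]
tcp_rot: [179.8, -0.0, 77.3]
force: [-0.5, -1.5, 9.4]
width: 0.0071
gripper_force: 79.5
3.2 [0.58040693 0.0951824  0.19309494] [ 1.79834058e+02 -4.25698132e-02  7.73257154e+01] 0.007064998119886641 79.54448461532593 [-0.48892073 -1.51592052  9.36172293] [-0.40138238  0.19308362  0.00978183]
```

Run:
```python
from h import *
t=cam("top"); s=cam("scene")
sc=lambda *p:[(240+(x+.5)/2.4-.5,100+(y+.5)/2.4-.5) for x,y in p]
tc=lambda *p:[(110+(x+.5)/2.1-.5,100+(y+.5)/2.1-.5) for x,y in p]
print("edge tri",tri(t,tc((20,268),(220,256)),s,sc((656,524),(446,379))).round(4))
print("edge plane top",plane(t,tc((20,268),(220,256)),.11).round(4),"scene",plane(s,sc((656,524),(446,379)),.11).round(4))
print("kerb outer top",plane(t,tc((57,227),(238,214)),.012).round(4)); print("kerb inner top",plane(t,tc((57,232),(238,221)),.012).round(4))
print("kerb tri",tri(t,tc((238,216)),s,sc((397,455))).round(4))
# image-based line fit of kerb dark strip in top picture
im=cv2.imread("pics/top1.png"); g=im.sum(2)
for x in range(142,222,13): print(x,g[200:236,x])
```

```text
edge tri [[0.424  0.4802 0.1101 0.0025]
 [0.4441 0.2465 0.0995 0.    ]]
edge plane top [[0.4233 0.4815 0.11  ]
 [0.4437 0.2437 0.11  ]] scene [[0.4248 0.4792 0.11  ]
 [0.4501 0.2483 0.11  ]]
kerb outer top [[0.4795 0.4865 0.012 ]
 [0.5029 0.2493 0.012 ]]
kerb inner top [[0.4729 0.486  0.012 ]
 [0.4936 0.2488 0.012 ]]
kerb tri [[0.5014 0.2513 0.0015 0.0012]]
142 [186 188 189 187 185 189 188 189 189 190 191 190 186 187 189 188 190 188
 190 187 188 187 189 188 187 189 188 188 190 188 189 189 191 186 185 187]
155 [197 197 200 202 199 197 200 198 198 198 199 198 198 201 201 198 198 198
 194 199 202 197 200 199 196 198 201 201 199 201 197 200 198 197 197 197]
168 [202 203 199 205 203 205 203 204 204 205 203 201 201 202 201 204 205 201
 201 205 201 204 202 202 200 203 203 203 206 203 203 201 199 200 203 202]
181 [214 209 211 209 212 209 211 211 212 207 208 211 209 209 209 208 211 207
 207 210 208 208 209 210 212 210 209 207 208 208 207 208 210 208 208 209]
194 [217 219 218 216 218 218 215 214 215 214 216 213 217 214 215 215 216 214
 214 214 214 211 213 212 211 209 208 212 210 213 210 209 207 211 209 206]
207 [221 222 223 221 222 219 220 220 220 220 217 220 220 220 219 218 219 219
 217 213 216 216 214 212 215 217 213 215 216 214 213 214 212 212 217 215]
220 [216 216 218 216 216 217 218 218 218 218 216 218 216 221 216 219 214 214
 217 218 218 216 217 217 215 214 214 212 215 215 214 214 214 213 215 213]
```

```bash
python3 -m pendant '{"dr":[[0,0,0],[0,0,0],[0,0,0],[0,0,0],[0,0,0],[0,0,0]],"dp":[[0,0,-0.025],[0,0,-0.06],[0,0,-0.09],[0,0,-0.12],[0,0,-0.12],[0,0,-0.12]],"grip":[0,0,0,0,0,0]}'
```

```text
t: 3.7
tool_pos: [0.5804, 0.0954, 0.3132]
tcp_rot: [179.8, -0.1, 77.3]
force: [1.1, -0.1, -2.9]
width: 0.0071
gripper_force: 79.0
```

```bash
cat >> h.py <<'E'
def rel(pos,Rt,st=None):
    st=st or robot.observe(); R0=Ro.from_euler('xyz',st["tcp_rot"],degrees=True).as_matrix()
    return (R0.T@(np.array(pos)-st["tool_pos"])).round(4), Ro.from_matrix(R0.T@Rt).as_rotvec().round(4)
def down(yaw): return Ro.from_euler('xyz',[180,0,yaw],degrees=True).as_matrix()
E
python3 - <<'E'
from h import *
n=np.array([-.9956,-.094,0]);u=np.array([-.094,.9956,0]);th=np.radians(15)
pz=np.cos(th)*np.array([0,0,1])+np.sin(th)*n
R=np.c_[u,np.cross(-pz,u),-pz]; print(Ro.from_matrix(R).as_euler('xyz',degrees=True))
foot=np.array([.4345,.363,0])-.037*n; tcp=foot+.187*pz; print(tcp)
print(rel([tcp[0],tcp[1],.335],R)); print(Ro.from_matrix(R).inv().apply([0,0,-1]))
# check panel bottom with scene camera
im,_=robot.grab_frame("scene"); m=cv2.inRange(cv2.cvtColor(im,cv2.COLOR_BGR2HSV),(100,110,25),(128,255,255))
m[:, :290]=0;m[:,420:]=0;m[300:]=0; n_,l,sta,ce=cv2.connectedComponentsWithStats(m);i=1+np.argmax(sta[1:,4]);print(sta[i])
q=np.argwhere(l==i)[:,::-1]; print("lowest",q[np.argmax(q[:,1])],"left-low",q[np.argmin(q[:,0]-q[:,1]*.3)])
s=cam("scene"); st=robot.observe()
P=st["tool_pos"]; y=np.array([np.sin(np.radians(12.7)),np.cos(np.radians(12.7)),0])
for h in(.177,.187,.192): print(h,proj(s,[P+.075*y-[0,0,h],P-.075*y-[0,0,h]]))
E
```

```text
[1.64999604e+02 1.27222187e-14 9.53936167e+01]
[0.42315099 0.36192848 0.18062813]
(array([ 0.2256, -0.2118, -0.0222]), array([-0.256 ,  0.0404, -0.3134]))
[ 5.55111512e-17 -2.58825729e-01  9.65924035e-01]
[359 212  13  16  64]
lowest [368 227] left-low [359 214]
0.177 [[362.4525684  268.41802428]
 [329.6632242  221.79804825]]
0.187 [[362.06535133 270.2675393 ]
 [329.55626213 223.87352682]]
0.192 [[361.8741362  271.18083221]
 [329.50339436 224.89933912]]
```

```bash
python3 -m pendant '{"dr":[[-0.02,0.003,-0.025],[-0.05,0.008,-0.06],[-0.08,0.012,-0.1],[-0.11,0.016,-0.13],[-0.15,0.02,-0.18],[-0.19,0.03,-0.23],[-0.23,0.035,-0.28],[-0.256,0.04,-0.313],[-0.256,0.04,-0.313],[-0.256,0.04,-0.313],[-0.256,0.04,-0.313],[-0.256,0.04,-0.313],[-0.256,0.04,-0.313]],"dp":[[0.015,-0.014,-0.02],[0.04,-0.038,-0.022],[0.068,-0.064,-0.022],[0.096,-0.09,-0.022],[0.124,-0.116,-0.022],[0.152,-0.142,-0.022],[0.178,-0.167,-0.022],[0.2,-0.188,-0.022],[0.217,-0.204,-0.022],[0.2256,-0.2118,-0.022],[0.2256,-0.2118,-0.022],[0.2256,-0.2118,-0.022],[0.2256,-0.2118,-0.022]],"grip":[0,0,0,0,0,0,0,0,0,0,0,0,0]}'
python3 - <<'E'
from h import *
st=robot.observe(); print(st["tool_pos"],st["tcp_rot"],st["force"],st["wrist_torque"])
im,_=robot.grab_frame("scene"); c=im[120:360,360:620]
cv2.imwrite("pics/s2.png",cv2.convertScaleAbs(cv2.resize(c,(650,600),interpolation=cv2.INTER_CUBIC),alpha=1.8,beta=25))
E
```

```text
t: 4.83
tool_pos: [0.4227, 0.361, 0.3326]
tcp_rot: [165.3, 0.1, 95.3]
force: [0.1, -0.4, -2.7]
width: 0.0067
gripper_force: 78.9
[0.42274158 0.36102695 0.33263354] [1.65264009e+02 9.00021054e-02 9.53230995e+01] [ 0.05576573 -0.39426432 -2.73303043] [-0.06706626  0.39776428 -0.0055261 ]
```

View pics/s2.png

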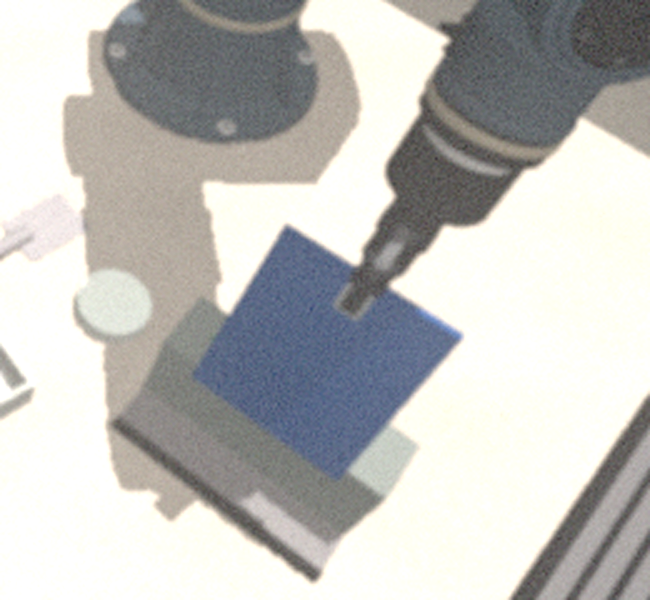

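The panel hangs tilted above the housing, with its lower corners at (195,380) and (335,478). The foot line is parallel to the kerb.

```bash
python3 - <<'E'
from h import *
s=cam("scene"); st=robot.observe(); R=Ro.from_euler('xyz',st["tcp_rot"],degrees=True).as_matrix()
px=[(360+(x+.5)/2.5-.5,120+(y+.5)/2.5-.5) for x,y in((195,380),(335,478),(287,226),(461,336))]; print(np.round(px,1))
for h in(.180,.187,.193): print(h,proj(s,st["tool_pos"]+np.array([[-.075,0,h],[.075,0,h],[-.075,0,h-.2],[.075,0,h-.2]])@R.T).round(1).tolist())
E
python3 -m pendant '{"dr":[[0,0,0],[0,0,0],[0,0,0],[0,0,0],[0,0,0],[0,0,0],[0,0,0],[0,0,0]],"dp":[[0,-0.006,0.023],[0,-0.0145,0.055],[0,-0.0225,0.087],[0,-0.029,0.112],[0,-0.033,0.127],[0,-0.0349,0.133],[0,-0.0349,0.133],[0,-0.0349,0.133]],"grip":[0,0,0,0,0,0,0,0]}'
```

```text
[[437.7 271.7]
 [493.7 310.9]
 [474.5 210.1]
 [544.1 254.1]]
0.18 [[437.6, 266.6], [496.6, 308.6], [474.8, 205.9], [547.1, 250.8]]
0.187 [[436.5, 268.4], [495.1, 310.3], [473.3, 208.3], [545.0, 253.1]]
0.193 [[435.5, 269.9], [493.9, 311.8], [472.1, 210.4], [543.3, 255.2]]
t: 5.55
tool_pos: [0.4232, 0.3616, 0.1967]
tcp_rot: [165.2, 0.0, 95.3]
force: [-0.6, 0.1, -1.5]
width: 0.0068
gripper_force: 78.9
```

```bash
python3 -m pendant '{"dr":[[0,0,0],[0,0,0],[0,0,0],[0,0,0]],"dp":[[0,-0.001,0.004],[0,-0.002,0.008],[0,-0.0025,0.010],[0,-0.0025,0.010]],"grip":[0,0,0,0]}'; python3 -m pendant '{"dr":[[0,0,0],[0,0,0],[0,0,0]],"dp":[[0,-0.0005,0.002],[0,-0.001,0.004],[0,-0.001,0.004]],"grip":[0,0,0]}'
```

```text
t: 5.88
tool_pos: [0.4226, 0.3617, 0.1852]
tcp_rot: [165.2, 0.0, 95.4]
force: [-0.7, -0.6, -2.6]
width: 0.0068
gripper_force: 78.9
t: 6.13
tool_pos: [0.423, 0.362, 0.1819]
tcp_rot: [165.2, 0.0, 95.4]
force: [-1.8, -1.3, 1.6]
width: 0.0072
gripper_force: 79.7
```

```bash
python3 -m pendant '{"dr":[[0,0,0],[0,0,0],[0,0,0],[0,0,0],[0,0,0],[0,0,0],[0,0,0],[0,0,0]],"dp":[[0,0,0],[0,0,0],[0,0,0],[0,0,0],[0,0,0],[0,0,0],[0,0,0],[0,0,0]],"grip":[0.1,0.2,0.3,0.4,0.45,0.45,0.45,0.45]}'
python3 - <<'E'
from h import *
im,_=robot.grab_frame("scene"); c=im[120:360,360:620]
cv2.imwrite("pics/s3.png",cv2.convertScaleAbs(cv2.resize(c,(650,600),interpolation=cv2.INTER_CUBIC),alpha=1.8,beta=25))
E
```

```text
t: 6.8
tool_pos: [0.4227, 0.3618, 0.1814]
tcp_rot: [165.2, 0.0, 95.4]
force: [-0.1, 0.4, -0.2]
width: 0.038
gripper_force: 0.0
```

View pics/s3.png

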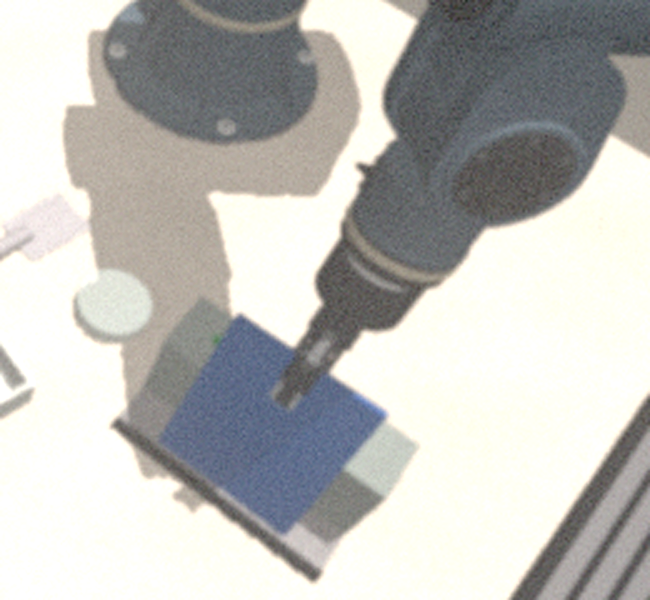

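The panel's lower edge, from (162,440) to (283,532), stands behind the kerb line and its body leans on the housing. The jaws are open and free.

Run:
```python
from h import *
t=cam("top"); s=cam("scene")
sc=lambda *p:[(240+(x+.5)/2.4-.5,100+(y+.5)/2.4-.5) for x,y in p]
tc=lambda *p:[(110+(x+.5)/2.1-.5,100+(y+.5)/2.1-.5) for x,y in p]
C=plane(t,tc((484,208),(565,224),(556,287),(472,270)),.045);print(C.round(4),C.mean(0))
print("scene",plane(s,sc((143,205),(190,174),(240,236),(187,276)),.045).round(4))
F=plane(t,tc((498,240),(547,250)),.095);print("fin",F,F.mean(0))
print(rel([.47,-.115,.30],down(79)))
```

```text
[[ 0.516  -0.0741  0.045 ]
 [ 0.4982 -0.1781  0.045 ]
 [ 0.4177 -0.1676  0.045 ]
 [ 0.4364 -0.0606  0.045 ]] [ 0.46707157 -0.12009899  0.045     ]
scene [[ 0.4998 -0.1716  0.045 ]
 [ 0.4228 -0.1684  0.045 ]
 [ 0.4442 -0.0559  0.045 ]
 [ 0.5312 -0.0571  0.045 ]]
fin [[ 0.47246092 -0.0899284   0.095     ]
 [ 0.46185471 -0.1497131   0.095     ]] [ 0.46715782 -0.11982075  0.095     ]
(array([-0.4792,  0.0326, -0.1138]), array([ 0.2564, -0.0363,  0.2841]))
```

```bash
python3 -m pendant '{"dr":[[0,0,0],[0,0,0],[0,0,0],[0.05,-0.007,0.055],[0.1,-0.014,0.11],[0.15,-0.021,0.165],[0.2,-0.03,0.22],[0.2564,-0.0363,0.284],[0.2564,-0.0363,0.284],[0.2564,-0.0363,0.284],[0.2564,-0.0363,0.284],[0.2564,-0.0363,0.284],[0.2564,-0.0363,0.284],[0.2564,-0.0363,0.284],[0.2564,-0.0363,0.284],[0.2564,-0.0363,0.284],[0.2564,-0.0363,0.284],[0.2564,-0.0363,0.284]],"dp":[[0,0,-0.02],[0,0,-0.055],[0,0,-0.095],[-0.025,0.004,-0.113],[-0.064,0.008,-0.113],[-0.104,0.01,-0.113],[-0.144,0.012,-0.1138],[-0.184,0.015,-0.1138],[-0.224,0.018,-0.1138],[-0.264,0.02,-0.1138],[-0.304,0.022,-0.1138],[-0.344,0.025,-0.1138],[-0.384,0.028,-0.1138],[-0.42,0.03,-0.1138],[-0.45,0.032,-0.1138],[-0.47,0.0326,-0.1138],[-0.4792,0.0326,-0.1138],[-0.4792,0.0326,-0.1138]],"grip":[0.45,0.45,0.6,0.6,0.6,0.6,0.6,0.6,0.6,0.6,0.6,0.6,0.6,0.6,0.6,0.6,0.6,0.6]}'
python3 - <<'E'
from h import *
import pickle
st=robot.observe(); im,d=robot.grab_frame("wrist")
pickle.dump((st,im),open("w2.pkl","wb")); print(st["tool_pos"],st["tcp_rot"])
cv2.imwrite("pics/w2.png",cv2.convertScaleAbs(cv2.resize(im,None,fx=1.25,fy=1.25),alpha=1.5,beta=15))
E
```

```text
t: 8.35
tool_pos: [0.47, -0.1165, 0.2998]
tcp_rot: [-180.0, 0.0, 78.9]
force: [0.1, 0.6, 0.0]
width: 0.0512
gripper_force: 0.0
[ 0.47003995 -0.11645518  0.29978164] [-1.79980629e+02  1.28213914e-02  7.88787049e+01]
```

View pics/w2.png

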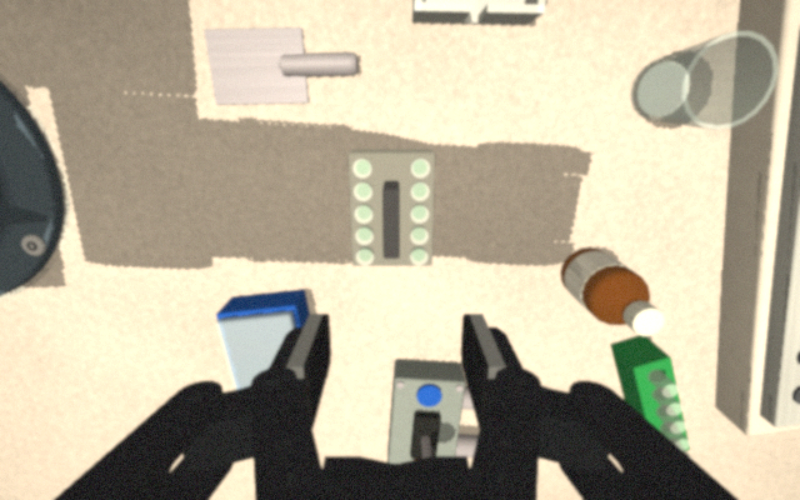

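The view shows the fin top at (385–399, 182–258), upright in the image, with the rack block corners at (348,151) and (437,151). The blue disc is at (429,395) and the bay's near end wall is at the top, (414–545, 12).

Run:
```python
from h import *
import pickle
st,im=pickle.load(open("w2.pkl","rb")); w=cam("wrist",st); t=cam("top")
v=lambda *p:[((a+.5)/1.25-.5,(b+.5)/1.25-.5) for a,b in p]
tc=lambda *p:[(110+(x+.5)/2.1-.5,100+(y+.5)/2.1-.5) for x,y in p]
F=plane(w,v((392,182),(391,258)),.095);print("fin",F.round(4),F.mean(0),np.linalg.norm(F[0]-F[1]))
print("tri fin",tri(w,v((392,182),(391,258)),t,tc((498,240),(547,250))).round(4))
print("blue",plane(w,v((429,395)),.04), tri(w,v((429,395)),t,tc((685,252))))
y=F[0]-F[1]; a=np.degrees(np.arctan2(y[0],y[1])); print("ang",a)
c=F.mean(0); print(rel([c[0],c[1],.084],down(90-a)))
```

```text
fin [[ 0.4713 -0.085   0.095 ]
 [ 0.4577 -0.1483  0.095 ]] [ 0.46450008 -0.11665569  0.095     ] 0.06475923358165019
tri fin [[ 0.472  -0.0893  0.0772  0.0045]
 [ 0.4598 -0.1482  0.0987  0.0043]]
blue [[ 0.46304824 -0.33495345  0.04      ]] [[ 0.4648707  -0.33015537  0.04669968  0.00300815]]
ang 12.083309927643239
(array([-0.0025, -0.005 ,  0.2159]), array([-0.0004, -0.0001,  0.0177]))
```

```bash
python3 -m pendant '{"dr":[[0,0,0],[0,0,0],[0,0,0],[0,0,0],[0,0,0],[0,0,0],[0,0,0],[0,0,0],[0,0,0],[0,0,0],[0,0,0],[0,0,0],[0,0,0],[0,0,0],[0,0,0],[0,0,0]],"dp":[[-0.002,-0.0036,0.025],[-0.002,-0.0036,0.065],[-0.002,-0.0036,0.105],[-0.002,-0.0036,0.145],[-0.002,-0.0036,0.175],[-0.002,-0.0036,0.2],[-0.002,-0.0036,0.212],[-0.002,-0.0036,0.217],[-0.002,-0.0036,0.217],[-0.002,-0.0036,0.217],[-0.002,-0.0036,0.217],[-0.002,-0.0036,0.217],[-0.002,-0.0036,0.217],[-0.002,-0.0036,0.217],[-0.002,-0.0036,0.217],[-0.002,-0.0036,0.217]],"grip":[0.6,0.6,0.6,0.6,0.6,0.6,0.6,0.6,0.4,0,0,0,0,0,0,0]}' 60; python3 -m pendant '{"dr":[[0,0,0],[0,0,0],[0,0,0],[0,0,0],[0,0,0],[0,0,0],[0,0,0]],"dp":[[0,0,-0.02],[0,0,-0.05],[0,0,-0.085],[0,0,-0.115],[0,0,-0.13],[0,0,-0.13],[0,0,-0.13]],"grip":[0,0,0,0,0,0,0]}'
```

```text
t: 9.73
tool_pos: [0.4667, -0.1161, 0.084]
tcp_rot: [179.9, -0.0, 79.0]
force: [-2.8, 5.0, 7.7]
width: 0.0131
gripper_force: 61.6
t: 10.32
tool_pos: [0.4664, -0.1164, 0.2133]
tcp_rot: [179.9, 0.0, 79.0]
force: [-0.6, 0.1, -4.9]
width: 0.0131
gripper_force: 60.1
```

Run:
```python
from h import *
import pickle
t=cam("top")
tc=lambda *p:[(110+(x+.5)/2.1-.5,100+(y+.5)/2.1-.5) for x,y in p]
C=plane(t,tc((294,182),(397,206),(414,126),(316,103)),.045); print(C.round(4),C.mean(0))
for q in(C.mean(0)[:2],(.5805,.0965)): print(rel([*q,.2133],down(77.3)))
# offset of rack along the tool x: wrist view now
st=robot.observe(); im,d=robot.grab_frame("wrist"); w=cam("wrist",st)
pickle.dump((st,im),open("w3.pkl","wb"))
cv2.imwrite("pics/w3.png",cv2.convertScaleAbs(im[100:400,170:470],alpha=1.5,beta=15))
```

```text
[[0.5433 0.1711 0.045 ]
 [0.5157 0.0375 0.045 ]
 [0.6204 0.0188 0.045 ]
 [0.6474 0.147  0.045 ]] [0.58171185 0.09360231 0.045     ]
(array([2.281e-01, 7.310e-02, 1.000e-04]), array([0.0014, 0.0001, 0.0297]))
(array([0.2308, 0.0714, 0.    ]), array([0.0014, 0.0001, 0.0297]))
```

View pics/w3.png

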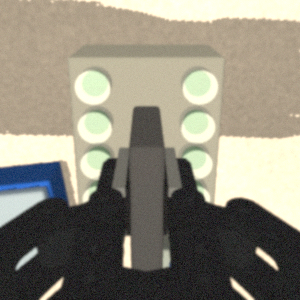

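The fin is held centrally, and the rack's far top edge is at crop row 57 (full image row 157).

Run:
```python
from h import *
import pickle
st,im=pickle.load(open("w3.pkl","rb")); w=cam("wrist",st)
R0=Ro.from_euler('xyz',st["tcp_rot"],degrees=True).as_matrix()
P=plane(w,[(170+72,157),(170+222,157),(170+128,206.5),(170+160,206.5)],st["tool_pos"][2]-.038); P2=plane(w,[(170+135,206.5),(170+160,206.5)],st["tool_pos"][2]+.012)
print("tool frame edge",((P-st["tool_pos"])@R0).round(4),((P2-st["tool_pos"])@R0).round(4))
print(rel([.581,.0955,.2133],down(77.8),st))
```

```text
tool frame edge [[ 0.0505 -0.0386  0.0379]
 [ 0.0504  0.0357  0.038 ]
 [ 0.0245 -0.0113  0.038 ]
 [ 0.0245  0.0054  0.038 ]] [[ 0.042  -0.0057 -0.012 ]
 [ 0.042   0.0032 -0.012 ]]
(array([2.299e-01, 7.200e-02, 1.000e-04]), array([0.0014, 0.0001, 0.021 ]))
```

```bash
python3 -m pendant '{"dr":[[0.001,0,0.021],[0.001,0,0.021],[0.001,0,0.021],[0.001,0,0.021],[0.001,0,0.021],[0.001,0,0.021],[0.001,0,0.021],[0.001,0,0.021],[0.001,0,0.021],[0.001,0,0.021],[0.001,0,0.021],[0.001,0,0.021]],"dp":[[0.015,0.005,0],[0.045,0.014,0],[0.08,0.025,0],[0.115,0.035,0],[0.15,0.046,0],[0.18,0.055,0],[0.205,0.063,0],[0.222,0.069,0],[0.231,0.071,0],[0.234,0.072,0],[0.234,0.072,0],[0.234,0.072,0]],"grip":[0,0,0,0,0,0,0,0,0,0,0,0]}'; python3 -m pendant '{"dr":[[0,0,0],[0,0,0],[0,0,0],[0,0,0],[0,0,0],[0,0,0],[0,0,0]],"dp":[[0,0,0.02],[0,0,0.045],[0,0,0.062],[0,0,0.07],[0,0,0.075],[0,0,0.075],[0,0,0.075]],"grip":[0,0,0,0,0,0,0]}'
python3 - <<'E'
from h import *
im,_=robot.grab_frame("scene"); c=im[170:320,270:430]
cv2.imwrite("pics/s4.png",cv2.convertScaleAbs(cv2.resize(c,(640,600),interpolation=cv2.INTER_CUBIC),alpha=1.8,beta=25))
E
```

```text
t: 11.37
tool_pos: [0.5808, 0.0989, 0.2124]
tcp_rot: [-179.9, 0.0, 77.8]
force: [-0.1, 0.4, -3.5]
width: 0.0132
gripper_force: 60.0
t: 11.95
tool_pos: [0.5816, 0.0994, 0.1389]
tcp_rot: [-180.0, -0.0, 77.8]
force: [-0.4, 0.1, -4.0]
width: 0.0134
gripper_force: 59.7
```

View pics/s4.png

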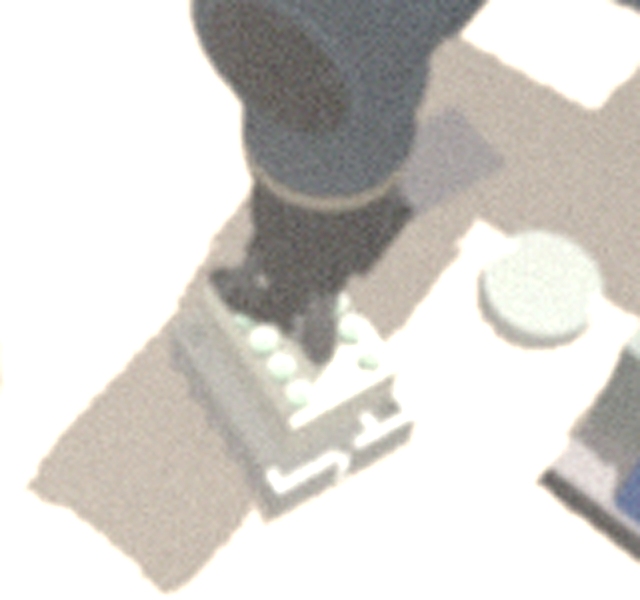

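The rack is just above the rim. Bay rim corners are at about (272,485) and (410,415), and rack top corners at about (292,424) and (393,375). I'll check these against each other.

Run:
```python
from h import *
s=cam("scene"); sc=lambda *p:[(270+(x+.5)/4-.5,170+(y+.5)/4-.5) for x,y in p]
B=plane(s,sc((272,485),(410,415)),.045); K=plane(s,sc((292,424),(393,375)),.1)
print(B,B.mean(0),K,K.mean(0)); y=np.array([np.sin(np.radians(12.2)),np.cos(np.radians(12.2)),0]); x=np.array([y[1],-y[0],0])
print("bay c",B.mean(0)-.068*y,"rack c",K.mean(0)-.055*y,"diff in bay x,y",(K.mean(0)-.055*y-B.mean(0)+.068*y)@x,(K.mean(0)-.055*y-B.mean(0)+.068*y)@y)
print(proj(s,[[.581,.0955,.045]+.068*y+.053*x,[.581,.0955,.045]+.068*y-.053*x])*4-[1080,680])
```

```text
[[0.64947497 0.14440337 0.045     ]
 [0.55068812 0.17109226 0.045     ]] [0.60008154 0.15774782 0.045     ] [[0.63107597 0.13959948 0.1       ]
 [0.56207448 0.15896447 0.1       ]] [0.59657523 0.14928198 0.1       ]
bay c [0.58571146 0.09128354 0.045     ] rack c [0.58495236 0.0955241  0.1       ] diff in bay x,y -0.0016380849195627846 0.003984379869896608
[[280.22348653 488.17776885]
 [418.32118731 408.756685  ]]
```

```bash
python3 -m pendant '{"dr":[[0,0,0],[0,0,0],[0,0,0],[0,0,0],[0,0,0],[0,0,0]],"dp":[[-0.002,0.001,0],[-0.002,0.001,0.008],[-0.002,0.001,0.018],[-0.002,0.001,0.028],[-0.002,0.001,0.034],[-0.002,0.001,0.034]],"grip":[0,0,0,0,0,0]}'
```

```text
t: 12.5
tool_pos: [0.5807, 0.0974, 0.1018]
tcp_rot: [-179.8, 0.1, 77.8]
force: [-0.5, -0.1, -3.6]
width: 0.0128
gripper_force: 59.7
```

Inside with no contact. I'll lower the rack to the floor.

```bash
python3 -m pendant '{"dr":[[0,0,0],[0,0,0],[0,0,0],[0,0,0],[0,0,0]],"dp":[[0,0,0.003],[0,0,0.006],[0,0,0.009],[0,0,0.0115],[0,0,0.0115]],"grip":[0,0,0,0,0]}'
```

```text
t: 12.92
tool_pos: [0.5816, 0.0975, 0.0921]
tcp_rot: [-179.9, 0.0, 77.8]
force: [-0.1, 0.7, -4.3]
width: 0.0133
gripper_force: 59.9
```

```bash
python3 -m pendant '{"dr":[[0,0,0],[0,0,0],[0,0,0]],"dp":[[0,0,0.0015],[0,0,0.003],[0,0,0.003]],"grip":[0,0,0]}'
```

```text
t: 13.17
tool_pos: [0.582, 0.0976, 0.0902]
tcp_rot: [-180.0, -0.0, 77.8]
force: [-5.0, 0.6, 6.2]
width: 0.0132
gripper_force: 61.4
```

```bash
python3 -m pendant '{"dr":[[0,0,0],[0,0,0],[0,0,0],[0,0,0],[0,0,0],[0,0,0],[0,0,0],[0,0,0],[0,0,0],[0,0,0],[0,0,0],[0,0,0],[0,0,0]],"dp":[[0,0,0],[0,0,0],[0,0,0],[0,0,0],[0,0,0],[0,0,0],[0,0,-0.01],[0,0,-0.04],[0,0,-0.08],[0,0,-0.12],[0,0,-0.15],[0,0,-0.16],[0,0,-0.16]],"grip":[0.2,0.4,0.45,0.45,0.45,0.45,0.45,0.45,0.45,0.45,0.45,0.45,0.45]}'
python3 - <<'E'
from h import *
t=cam("top"); s=cam("scene")
sc=lambda *p:[(240+(x+.5)/2.4-.5,100+(y+.5)/2.4-.5) for x,y in p]
tc=lambda *p:[(110+(x+.5)/2.1-.5,100+(y+.5)/2.1-.5) for x,y in p]
T=tri(t,tc((758,261),(685,252),(766,276)),s,sc((58,34),(82,121),(51,72)));print("ball,blue,orange",T.round(4))
print(plane(t,tc((685,252),(766,276)),.041).round(4),plane(s,sc((82,121),(51,72)),.041).round(4),plane(t,tc((758,261)),.155),plane(s,sc((58,34)),.155))
st=robot.observe(); print(st["tool_pos"],st["tcp_rot"])
im,d=robot.grab_frame("wrist"); w=cam("wrist",st)
cv2.imwrite("pics/w5.png",cv2.convertScaleAbs(cv2.resize(im,None,fx=1.25,fy=1.25),alpha=1.5,beta=15))
E
```

```text
t: 14.25
tool_pos: [0.5832, 0.0977, 0.2531]
tcp_rot: [179.8, -0.1, 77.8]
force: [0.3, -0.3, -0.3]
width: 0.0383
gripper_force: 0.0
ball,blue,orange [[ 4.527e-01 -3.825e-01  1.567e-01  2.000e-04]
 [ 4.667e-01 -3.313e-01  4.540e-02  1.000e-03]
 [ 4.389e-01 -4.344e-01  4.180e-02  2.000e-04]]
[[ 0.4666 -0.3321  0.041 ]
 [ 0.4389 -0.4346  0.041 ]] [[ 0.4647 -0.3351  0.041 ]
 [ 0.4385 -0.4352  0.041 ]] [[ 0.45272179 -0.38310344  0.155     ]] [[ 0.45172366 -0.38419575  0.155     ]]
[0.58322767 0.09771706 0.25314408] [ 1.79771373e+02 -1.07066175e-01  7.78040157e+01]
```

View pics/w5.png

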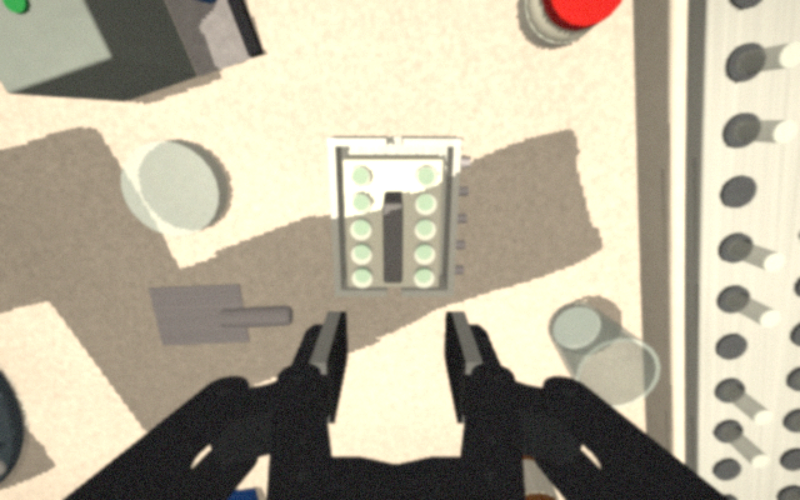

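The rack sits squarely inside the bay rim, centred at about (394,222), and the fingers are clear. The ball is at (0.4525,-0.383,0.156). Next I'll move to the orange side of the lever, above it, with the fingers shut.

```bash
python3 -m pendant '{"dr":[[0,0,0.05],[0,0,0.05],[0,0,0.05],[0,0,0.05],[0,0,0.05],[0,0,0.05],[0,0,0.05],[0,0,0.05],[0,0,0.05],[0,0,0.05],[0,0,0.05],[0,0,0.05],[0,0,0.05],[0,0,0.05],[0,0,0.05],[0,0,0.05],[0,0,0.05],[0,0,0.05],[0,0,0.05]],"dp":[[-0.02,0,0],[-0.055,-0.003,0],[-0.095,-0.005,0],[-0.135,-0.007,0],[-0.175,-0.009,0],[-0.215,-0.011,0],[-0.255,-0.013,0],[-0.295,-0.015,0],[-0.335,-0.017,0],[-0.375,-0.019,0],[-0.415,-0.021,0],[-0.455,-0.023,0],[-0.49,-0.025,0],[-0.515,-0.027,0],[-0.532,-0.028,0],[-0.542,-0.028,0],[-0.542,-0.028,0],[-0.542,-0.028,0],[-0.542,-0.028,0]],"grip":[0.2,0,0,0,0,0,0,0,0,0,0,0,0,0,0,0,0,0,0]}'; python3 -c "
from h import *
print(rel([.441,-.4265,.147],down(74.9)))"
```

```text
t: 15.88
tool_pos: [0.4404, -0.4252, 0.2492]
tcp_rot: [-179.9, -0.0, 75.0]
force: [0.8, -0.1, 0.8]
width: -0.0001
gripper_force: 0.0
(array([-0.0011,  0.001 ,  0.1022]), array([-0.0017, -0.0005,  0.0016]))
```

```bash
python3 -m pendant '{"dr":[[0,0,0],[0,0,0],[0,0,0],[0,0,0],[0,0,0],[0,0,0]],"dp":[[-0.001,0.001,0.025],[-0.001,0.001,0.06],[-0.001,0.001,0.085],[-0.001,0.001,0.1],[-0.001,0.001,0.103],[-0.001,0.001,0.103]],"grip":[0,0,0,0,0,0]}'; python3 -m pendant '{"dr":[[0,0,0],[0,0,0],[0,0,0],[0,0,0],[0,0,0],[0,0,0],[0,0,0],[0,0,0]],"dp":[[0.01,0,0],[0.02,0,0],[0.03,0,0],[0.04,0,0],[0.05,0,0],[0.06,0,0],[0.064,0,0],[0.064,0,0]],"grip":[0,0,0,0,0,0,0,0]}'
```

```text
t: 16.38
tool_pos: [0.4408, -0.4263, 0.1461]
tcp_rot: [-179.9, -0.0, 75.0]
force: [0.3, 0.3, -0.5]
width: 0.0001
gripper_force: 0.0
t: 17.05
tool_pos: [0.4576, -0.3648, 0.1466]
tcp_rot: [-179.9, 0.0, 75.0]
force: [-1.5, -4.0, 0.8]
width: 0.0
gripper_force: 2.2
```

```bash
python3 -m pendant '{"dr":[[0,0,0],[0,0,0],[0,0,0],[0,0,0]],"dp":[[0.003,0,0],[0.005,0,0],[0.005,0,0],[0.005,0,0]],"grip":[0,0,0,0]}'
python3 - <<'E'
from h import *
im,_=robot.grab_frame("scene"); c=im[90:190,220:350]
cv2.imwrite("pics/s6.png",cv2.convertScaleAbs(cv2.resize(c,(780,600),interpolation=cv2.INTER_CUBIC),alpha=1.8,beta=25))
E
```

```text
t: 17.38
tool_pos: [0.4585, -0.3612, 0.1465]
tcp_rot: [-179.9, 0.0, 74.9]
force: [-0.4, -5.9, -2.4]
width: -0.0001
gripper_force: 3.1
```

View pics/s6.png

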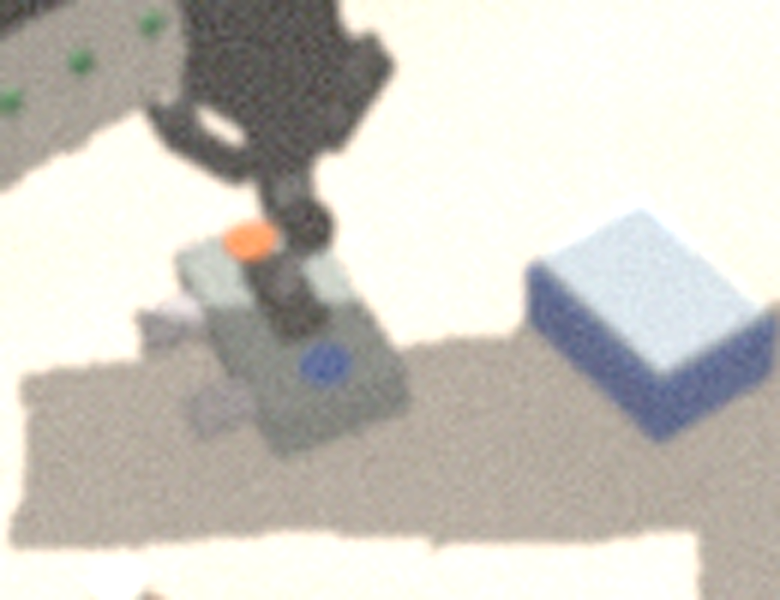

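The lever leans toward the blue disc, with the ball at (305,220) and the fingers behind it. I'll press 2 mm further and hold.

```bash
python3 - <<'E'
from h import *
s=cam("scene"); print((220+305.5/6-.5,90+220.5/6-.5))
for a in(.3,.4,.45,.5): print(a,proj(s,[.4525+.26*.105*np.sin(a),-.383+.966*.105*np.sin(a),.05+.105*np.cos(a)]))
E
python3 -m pendant '{"dr":[[0,0,0],[0,0,0],[0,0,0],[0,0,0],[0,0,0],[0,0,0],[0,0,0],[0,0,0],[0,0,0],[0,0,0],[0,0,0],[0,0,0],[0,0,0],[0,0,0],[0,0,0]],"dp":[[0.002,0,0],[0.002,0,0],[0.002,0,0],[0.002,0,0],[0.002,0,0],[0.002,0,0],[0.002,0,0],[0.002,0,0],[0.002,0,0],[0.002,0,0],[0.002,0,0],[0.002,0,0],[0.002,0,0],[0.002,0,0],[0.002,0,0]],"grip":[0,0,0,0,0,0,0,0,0,0,0,0,0,0,0]}'
```

```text
(270.4166666666667, 126.25)
0.3 [[268.17306213 121.69206087]]
0.4 [[269.60653975 124.61484363]]
0.45 [[270.3162396  126.13703291]]
0.5 [[271.01828826 127.69359336]]
t: 18.68
tool_pos: [0.4587, -0.3602, 0.1465]
tcp_rot: [-179.9, 0.1, 74.9]
force: [-3.4, -12.7, -5.1]
width: 0.0
gripper_force: 6.4
```

```bash
python3 -m pendant '{"dr":[[0,0,0],[0,0,0],[0,0,0],[0,0,0],[0,0,0],[0,0,0],[0,0,0],[0,0,0],[0,0,0],[0,0,0],[0,0,0],[0,0,0],[0,0,0],[0,0,0]],"dp":[[0,0,0],[0,0,0],[0,0,0],[0,0,0],[0,0,0],[0,0,0],[0,0,0],[0,0,0],[0,0,0],[0,0,0],[0,0,0],[0,0,0],[0,0,0],[0,0,0]],"grip":[0,0,0,0,0,0,0,0,0,0,0,0,0,0]}'; python3 -m pendant '{"dr":[[0,0,0],[0,0,0],[0,0,0],[0,0,0],[0,0,0],[0,0,0],[0,0,0],[0,0,0],[0,0,0],[0,0,0],[0,0,0],[0,0,0],[0,0,0],[0,0,0],[0,0,0],[0,0,0]],"dp":[[-0.01,0,0],[-0.02,0,0],[-0.03,0,0],[-0.04,0,0],[-0.05,0,0],[-0.06,0,0],[-0.07,0,0],[-0.08,0,0],[-0.085,0,0],[-0.085,0,0],[-0.085,0,-0.03],[-0.085,0,-0.07],[-0.085,0,-0.1],[-0.085,0,-0.11],[-0.085,0,-0.11],[-0.085,0,-0.11]],"grip":[0,0,0,0,0,0,0,0,0,0,0,0,0,0,0,0]}'
python3 - <<'E'
from h import *
im,_=robot.grab_frame("scene"); c=im[90:340,230:530]
cv2.imwrite("pics/s7.png",cv2.convertScaleAbs(cv2.resize(c,(720,600),interpolation=cv2.INTER_CUBIC),alpha=1.6,beta=20))
E
```

```text
t: 19.85
tool_pos: [0.4587, -0.3602, 0.1465]
tcp_rot: [-179.9, 0.1, 74.9]
force: [-3.6, -11.4, -4.5]
width: -0.0
gripper_force: 6.4
t: 21.18
tool_pos: [0.4375, -0.4409, 0.2566]
tcp_rot: [-180.0, 0.0, 75.0]
force: [-0.0, 0.6, -0.1]
width: 0.0002
gripper_force: 0.0
```

View pics/s7.png

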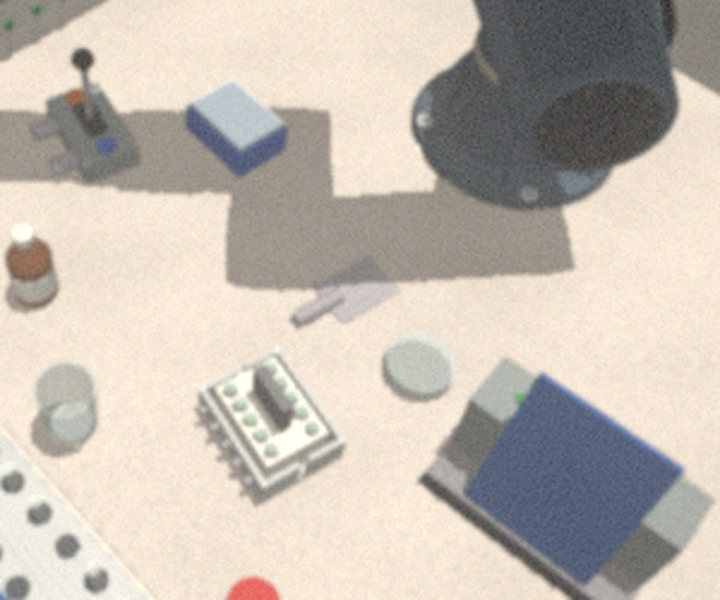

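The picture shows the lever upright again (82,60), the rack flat in the bay (272,420), the panel leaning behind the kerb (575,480) and the bystanders where they were.

```bash
python3 -c "
from rig import robot
print(robot.close_job())"
```

```text
the job is handed in; nothing more can be done
None
```

I handed the job in at about 21 s: the panel leans on the housing behind the kerb, the rack is flat in the bay, and the lever was held fully over to blue for over 2 s and sprang back to the middle; the last picture agrees, but no verdict came back.

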